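# Index the revolving sandwich stand by one stop

### The arm

A 6-joint arm with a two-finger parallel gripper is mounted at the origin on a cart in front of the work surface, level with it; the furniture and walls round the work are solid. World frame = base frame: x ahead of the robot, y to its left, z up, the work surface at z = 0. Lengths are in m, angles in rad, forces in N, time in s.
With the tool pointing down it reaches from about 0.35 to 0.875 m from the base axis. Payload 4.2 kg.
Tool frame: the origin (TCP) lies midway between the tips of the shut fingers; the grasp point (between the pads) lies pinch_z behind it (pinch_z is the distance from the TCP to the grasp point, in m); y points along the fingers, x is the direction in which the jaws open and shut, and the axes are right-handed (so a half turn about y gives the same grasp; the last joint's range is limited). The gripper opens to 85 mm and grips with 20 to 120 N. Pads are 22 mm wide; open, the fingers measure 114 mm over their backs; the gripper's body (76 mm by 85 mm) begins 54 mm behind the grasp point. The pads swing forward as they close: fully open they stand 13 mm farther back than shut.
Start: joints at [1.515, 0.385, 0.008, 0, -1.194, -0.259], TCP at [0.193, 0.594, 0.231] pointing down, gripper open.
Joint ranges: [-3.14, 3.14], [-1.21, 2.06], [-1.07, 1.41], [-3.16, 2.05], [-2.99, -0.16], [-3.1, 3.1]. Speed limits (rad/s): [2.79, 2.79, 3.14, 3.14, 3.14, 3.14].

### API

Orientations are given as a unit quaternion [x, y, z, w].
In Python, from rig import * gives the robot as it stands.
- The arm moves only by the shell command python3 -m creep 'ROWS' [OPENING]. ROWS is JSON, a list of rows, each a list of 2 entries, a list of its own where there are three numbers: the shift along the tool's x, y, z in cm, then the turn about the tool's y in rad. In form: [[[x, y, z], twist], ...]. A call has 1 to 8 rows; each row shifts and turns the commanded pose from where the row before left it, along the tool's axes as they then stand; what a row does not reach is not made up. A row lasts 1/10 s, in which the tool goes at most 50 mm and 8.59 degrees, less where a joint would pass 70% of its speed; a pose out of reach is approached as far as the arm can. A call is refused whole if a number of a shift passes 5 or a number of a turn 0.15, either way. A call with a gripper value outside its range is refused whole. OPENING is the opening, from -1 (shut) to 1 (fully open), set as the call begins (- or left out, the last holds). The fingers move at their own pace and stop on an object; the grip force is fixed at half the most. Time passes only in rows, so rows that do not move let the fingers close. It gives the time, the measured TCP pose, the force and the opening at its end, in the units of the state.
- sense(): the state, without advancing time (a new reading comes with each control period).
- capture(name): name is "side" or "top" or "wrist"; returns the picture (480x640x3 uint8, red, green, blue); there is no depth.
- camera_model(name): a dict with "fx", "fy", "cx", "cy" (pixels), "k1" (the pictures are not rectified: a ray, as slopes to the right and down, at radius r is drawn at 1 + k1 r^2 times it, then the intrinsics apply), "origin" and "attitude" of the camera in the world. Camera axes: x right, y up, looking along -z (the intrinsics and any distortion apply to the point x, -y, -z); pixel columns grow to the right and rows downward; lengths in m; the calibration is good to about 2 mm. A picture is of the moment at which its call begins: read the wrist's pose just before it. camera_model takes no time and is no camera call; for the wrist camera it gives the pose at the moment of the call.
- sign_off(): hands the job in, once; it reports no verdict.
The state is a dict: "clock": time; "joint_positions": joint angles; "qd": joint speeds; "joint_torque": joint torques, N m; "eef_pos": TCP position; "orientation": TCP orientation; "ft_force": force on the tool from outside, world axes, zero at the start; "wrist_torque": the same for the moment, N m; "grip_width": opening from 0.0 (shut) to 1.0 (fully open).
Only numpy, scipy, OpenCV 4.12 (cv2) and the standard library are available. Lean on these libraries where they do the work, as an engineer would, in place of code of your own. Each camera call takes 0.05 s, during which the arm holds its last target.

### The job

Turn the revolving sandwich stand on by one stop: pull its sprung black knob up until the pin is out of its hole, swing the platter counterclockwise (seen from above), and let the pin spring fully home in the very next hole of the aluminium index plate. That plate is clamped at a slightly different angle every day, so find the hole gently and do not ram the pin against the plate. Keep the roll where it sits on the platter, leave the salt shaker and the honey jar alone, and let go of the knob at the end.

Things in the scene. Friction and masses are not known exactly. Their poses are not given: they have to be found in the camera images.
- stand_base: grey foot of the stand, fixed to the table: a round foot 156 mm across and 12 mm high, with a wider sector (to 114 mm radius) on the side that carries the holes. Origin on the platter's vertical axis, at table height; z up. The wooden platter above it is 136 mm across, its top 46 mm above the table.
- platter (a joint): angle of the platter about the vertical axis through the stand's origin, rad, 0 at the start, growing counterclockwise seen from above; free to turn from -0.6 to 1.6 once the pin is out. Its bearing has steady friction: about 1.6 N at the knob. The platter stays where it is left.
- index_pin (a joint): lift of the index pin, m: 0 fully home in a hole, 0.020 at its upper stop. A spring pushes it down with 4.4 N at 0, rising to 8.8 N at 0.020. Above 0.012 it is clear of all plates; let go between holes, it rests on the plate at about 0.0105 and slides along it when the knob is pushed sideways (adds about 2 N).
- plunger: round black fluted knob, 26 mm across, 34 mm high, small red disc on top, on an arm of the platter 95 mm from the platter's axis; turns with the platter, lifts with the pin. Origin at the centre of the knob's underside, 64 mm above the table with the pin home; z up; the knob reaches 0 to 34 mm above it. The housing under it is 24 mm across, its top 57 mm above the table.
- stop_block: dark grey steel arc plate with the hole in which the pin stands at the start, fixed on the foot; top 25 mm above the table. Origin on the platter's axis at table height. Pressing the pin against this or the index plate with more than 20 N counts as ramming.
- index_plate: aluminium arc plate with two brass-ringed holes, top 25 mm above the table, clamped on the foot at another angle every time, meeting the stop block with no gap. Origin on the platter's axis; its axes do not tell where its holes are. The next hole comes at a platter angle of 0.55 to 0.85 rad, the other 0.5 rad later. Holes are 11 mm wide: the pin drops in within 2 mm of the middle.
- roll: filled bread roll, 83 x 80 x 36 mm, lying loose on the middle of the wooden platter. Origin at the centre of its underside.
- salt_shaker: salt shaker, 44 mm across and 90 mm high, standing beside the stand. Origin at the centre of its underside.
- honey_jar: glass jar with a red lid, 62 mm across and 86 mm high, standing beside the stand on the other side. Origin at the centre of its underside.
- pin_tip (a point): lower end of the knob's steel pin, 50 mm below the knob's underside. The pin is 9 mm in diameter with a 1.5 mm chamfer at the tip; home in a hole it stands 11 mm deep.
Mind the look-alikes: they are no part of the job. Leave any orange look-alike of the roll alone.

How it is judged:
By the outcome, as a careful person would: the job done as asked, in the order asked, and still so for the second after the job is handed in, with the robot touching nothing.
It also fails if it takes over 46 s, if anything falls off the work surface, if the arm or the gripper's body presses on something with over 40 N, if the wrist force passes 120 N, or if a joint passes its speed limit or range.

## Working session

There is one attempt and no reset: what is moved stays moved. The work goes in short steps, Python scripts to look and compute and a shell command to move; the robot and the scene stay as the last step left them, time stands still between calls to the robot, and variables do not carry over. Pictures are saved under pics/ and viewed, and the job is handed in when it is done.

```bash
mkdir -p pics; ls
python3 - <<'E'
from rig import *
import cv2
s=sense(); print(s)
for n in ("side","top","wrist"):
    m=camera_model(n); print(n,m)
    cv2.imwrite(f"pics/{n}0.png",capture(n)[:,:,::-1])
E
```

```text
pics
{'clock': 0.0, 'joint_positions': array([ 1.51460031e+00,  3.85597434e-01,  6.63191769e-03, -5.11151018e-04,
       -1.19403745e+00, -2.58647277e-01]), 'qd': array([ 0.00085111, -0.00051189,  0.00050513, -0.00143649, -0.00022817,
        0.00056954]), 'joint_torque': array([-8.87214956e-04, -3.92293561e+01,  1.88409001e+01,  4.18623537e+00,
       -4.54081179e-03, -7.15202191e-07]), 'eef_pos': array([0.1933114 , 0.593731  , 0.23019751]), 'orientation': array([ 0.4160003 , -0.5717439 ,  0.57274075, -0.41475378]), 'ft_force': array([ 0.30159951, -0.28737577, -0.3551453 ]), 'wrist_torque': array([0.00036381, 0.04605451, 0.00394099]), 'grip_width': 1.0006777041922708}
side {'fx': 490.8017707278076, 'fy': 490.8017707278076, 'cx': 323.8374885258515, 'cy': 243.6802498502671, 'k1': -0.03731781468005218, 'origin': array([ 0.47548535, -0.52194445,  0.55286385]), 'attitude': array([ 0.46164795, -0.04917619, -0.1147036 ,  0.87824026])}
top {'fx': 603.1319946468225, 'fy': 603.1319946468225, 'cx': 324.9757454882474, 'cy': 242.54397427569037, 'k1': 0.03020474851874486, 'origin': array([0.54233245, 0.14497573, 0.89831509]), 'attitude': array([ 0.04289116, -0.04498341, -0.70370376,  0.70776964])}
wrist {'fx': 405.7113376202093, 'fy': 405.7113376202093, 'cx': 319.49802448616725, 'cy': 243.08395048404964, 'k1': -0.022892637351435555, 'origin': array([0.26884773, 0.56868164, 0.37302572]), 'attitude': array([ 0.09289483, -0.1257037 ,  0.79929394, -0.58025712])}
```

View pics/top0.png

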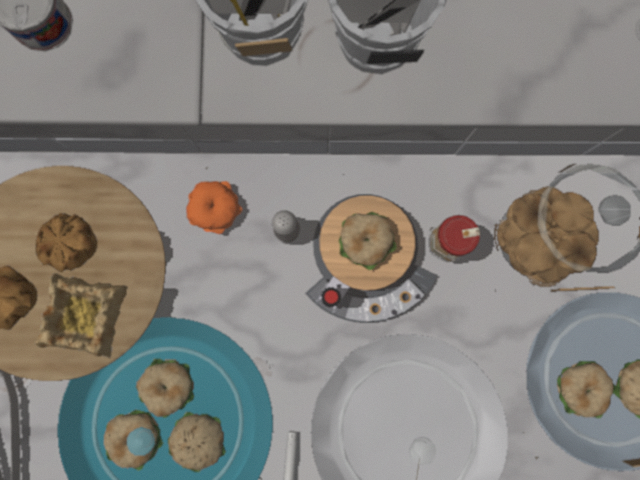

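View pics/side0.png

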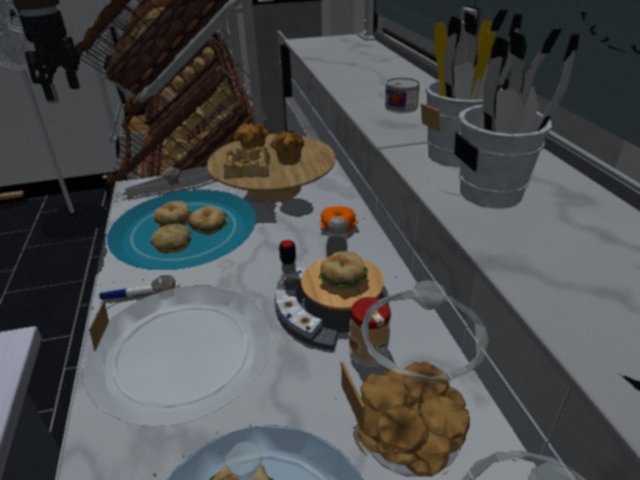

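View pics/wrist0.png

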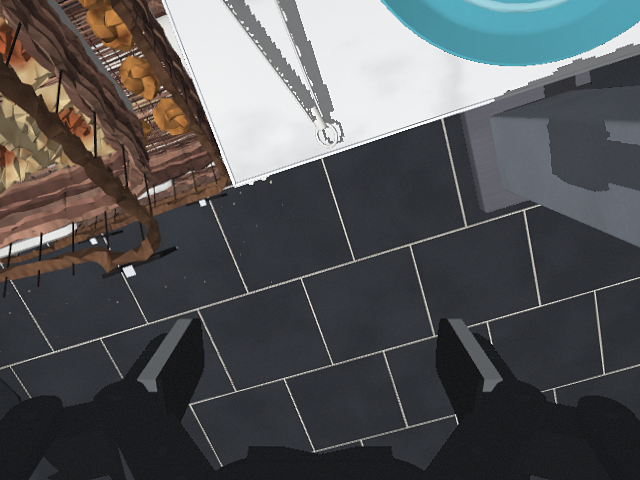

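Top view: stand at (368,242), knob's red disc at (331,297), brass-ringed holes at about (375,309) and (405,297), salt shaker at (286,225), jar at (458,236). The orange look-alike is at (213,206). I'll measure and enlarge.

```bash
cat > h.py <<'E'
from rig import *
import numpy as np, cv2
from scipy.spatial.transform import Rotation as R
def ray(m,u,v):
    d=np.array([(u-m['cx'])/m['fx'],(v-m['cy'])/m['fy']]); p=d.copy()
    for _ in range(20): p=d/(1+m['k1']*(p@p))
    return np.array(m['origin']),R.from_quat(m['attitude']).apply([p[0],-p[1],-1])
def onz(m,u,v,z):
    o,d=ray(m,u,v); return o+d*(z-o[2])/d[2]
def proj(m,P):
    c=R.from_quat(m['attitude']).inv().apply(np.array(P)-m['origin']); x,y=c[0]/-c[2],-c[1]/-c[2]
    f=1+m['k1']*(x*x+y*y); return m['cx']+m['fx']*x*f,m['cy']+m['fy']*y*f
def meet(m1,a,m2,b):
    o1,d1=ray(m1,*a);o2,d2=ray(m2,*b);d1/=np.linalg.norm(d1);d2/=np.linalg.norm(d2)
    t=np.linalg.lstsq(np.c_[d1,-d2],o2-o1,rcond=None)[0]
    p,q=o1+t[0]*d1,o2+t[1]*d2; return (p+q)/2,np.linalg.norm(p-q)
def blobs(mask,amin=20):
    n,l,s,c=cv2.connectedComponentsWithStats(mask.astype(np.uint8)); return [(tuple(np.round(c[i],1)),int(s[i,4])) for i in range(1,n) if s[i,4]>=amin]
E
python3 - <<'E'
from h import *
for n,(x,y,w,h) in (("top",(260,180,240,160)),("side",(250,210,160,140))):
    im=cv2.imread(f"pics/{n}0.png"); m=camera_model(n)
    hsv=cv2.cvtColor(im,cv2.COLOR_BGR2HSV); H,S,V=cv2.split(hsv)
    red=((H<8)|(H>172))&(S>150)&(V>70)
    print(n,"red",blobs(red,10))
    cr=im[y:y+h,x:x+w]; cv2.imwrite(f"pics/{n}0c.png",cv2.resize(cr,None,fx=3.3 if n=="top" else 4,fy=3.3 if n=="top" else 4,interpolation=cv2.INTER_CUBIC))
    sub=np.zeros_like(red);sub[y:y+h,x:x+w]=1
    br=(H>8)&(H<28)&(S>90)&(V>40)&sub; print("brown",blobs(br,8))
mt,ms=camera_model("top"),camera_model("side")
im=cv2.imread("pics/top0.png");hsv=cv2.cvtColor(im,cv2.COLOR_BGR2HSV)
E
```

```text
top red [((np.float64(444.2), np.float64(224.2)), 32), ((np.float64(467.8), np.float64(219.8)), 13), ((np.float64(456.9), np.float64(235.7)), 245), ((np.float64(455.6), np.float64(247.0)), 117), ((np.float64(331.0), np.float64(296.4)), 125)]
brown [((np.float64(367.5), np.float64(244.0)), 4820), ((np.float64(363.3), np.float64(237.5)), 458), ((np.float64(498.6), np.float64(234.8)), 25), ((np.float64(436.3), np.float64(234.1)), 24), ((np.float64(465.3), np.float64(233.1)), 25), ((np.float64(444.3), np.float64(250.9)), 14), ((np.float64(403.7), np.float64(296.5)), 31), ((np.float64(373.9), np.float64(308.4)), 36)]
side red [((np.float64(286.5), np.float64(243.4)), 52), ((np.float64(362.0), np.float64(306.8)), 340), ((np.float64(384.2), np.float64(310.8)), 113), ((np.float64(371.8), np.float64(320.9)), 18)]
brown [((np.float64(338.3), np.float64(218.0)), 482), ((np.float64(340.8), np.float64(281.0)), 3196), ((np.float64(288.1), np.float64(304.4)), 18), ((np.float64(375.3), np.float64(312.7)), 9), ((np.float64(304.4), np.float64(320.2)), 27), ((np.float64(357.5), np.float64(334.3)), 182), ((np.float64(378.5), np.float64(334.6)), 297), ((np.float64(353.5), np.float64(344.0)), 54)]
```

View pics/top0c.png

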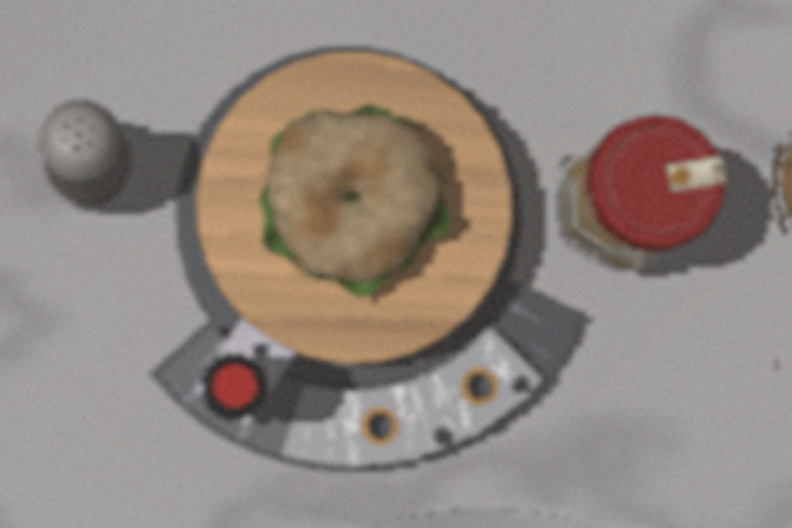

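View pics/side0c.png

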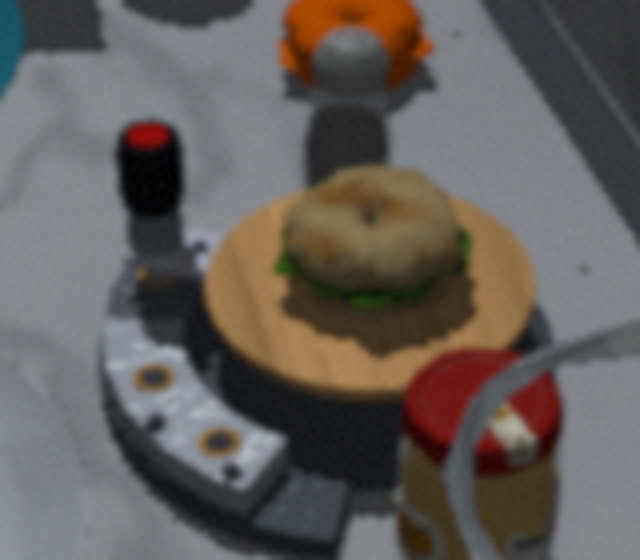

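The crop confirms it. The red-topped knob stands over the dark stop block at crop (235,387), and the two ringed holes are at (380,426) and (480,385). The next one counterclockwise is (380,426).

Run:
```python
from h import *
mt,ms=camera_model("top"),camera_model("side")
np.set_printoptions(precision=4,suppress=True)
im=cv2.imread("pics/top0.png");hsv=cv2.cvtColor(im,cv2.COLOR_BGR2HSV);H,S,V=cv2.split(hsv)
w=((H>5)&(H<25)&(S>60)&(V>60)).astype(np.uint8); w[:, :310]=0;w[:,430:]=0;w[:180]=0;w[295:]=0
c=max(cv2.findContours(w,cv2.RETR_EXTERNAL,cv2.CHAIN_APPROX_NONE)[0],key=cv2.contourArea)
P=np.array([onz(mt,*p,0.046)[:2] for p in cv2.convexHull(c)[:,0].astype(float)])
(cx,cy),r=cv2.minEnclosingCircle((P*1000).astype(np.float32)); print("platter",cx,cy,r)
A=np.c_[2*P,np.ones(len(P))];s=np.linalg.lstsq(A,(P**2).sum(1),rcond=None)[0];C=s[:2];print("lsq",C,np.sqrt(s[2]+C@C))
k,kerr=meet(mt,(331,296.4),ms,(286.5,243.4)); print("knob meet",k,kerr, "topz",onz(mt,331,296.4,.098),"side",onz(ms,286.5,243.4,.098))
h=[]
for a,b in (((375.2,309.1),(288.3,304.3)),((405.5,296.7),(305,320.3))):
    x=onz(mt,*a,.025);y=onz(ms,*b,.025);print("hole top",x,"side",y,"meet",*meet(mt,a,ms,b));h.append(x)
K=onz(mt,331,296.4,.098)
for n,p in (("knob",K),("h1",h[0]),("h2",h[1])):
    d=p[:2]-C;print(n,np.hypot(*d),np.degrees(np.arctan2(d[1],d[0])),np.arctan2(d[1],d[0]))
print("salt",onz(mt,285,222,.09),"jar",onz(mt,459,235,.086))
```

```text
platter 650.066162109375 83.0866470336914 69.32205200195312
lsq [0.65   0.0827] 0.06838641533665508
knob meet [0.5706 0.1345 0.0982] 2.810971341788619e-05 topz [0.5707 0.1345 0.098 ] side [0.5707 0.1349 0.098 ]
hole top [0.5554 0.0699 0.025 ] side [0.5566 0.0696 0.025 ] meet [0.556  0.0698 0.0248] 0.0011801215752265312
hole top [0.5735 0.0261 0.025 ] side [0.5745 0.0263 0.025 ] meet [0.574  0.0261 0.0253] 0.0009977308035125482
knob 0.09480823268116458 146.84186030012108 2.5628739419906617
h1 0.09547211998999318 -172.30867243722182 -3.0073536637699227
h2 0.09519684794158764 -143.5420511039839 -2.5052814068304805
salt [0.6711 0.1972 0.09  ] jar [ 0.6553 -0.0392  0.086 ]
```

Run:
```python
from h import *
np.set_printoptions(precision=4,suppress=True)
s=sense();M=R.from_quat(s['orientation']).as_matrix();print(M)
print("x heading deg",np.degrees(np.arctan2(M[1,0],M[0,0])))
mt,ms=camera_model("top"),camera_model("side")
# heights of tall stuff: muffin, dome handle
for a,b in (((67,232),(287,140)),((10,290),(250,130)),((422,448),(163,283)),((142,440),(168,238))):
    print(meet(mt,a,ms,b))
T=np.array([.5707,.1345,.16]);print("shift in tool axes cm",M.T@(T-s['eef_pos'])*100)
```

```text
[[-0.3097 -0.0004  0.9508]
 [-0.9508 -0.0017 -0.3097]
 [ 0.0017 -1.      0.0002]]
x heading deg -108.04262341594392
(array([0.6435, 0.4712, 0.1347]), np.float64(0.011681699054556138))
(array([0.5705, 0.5333, 0.1422]), np.float64(0.009639716749329636))
(array([0.3861, 0.0244, 0.1422]), np.float64(0.002875959858300447))
(array([ 0.358 ,  0.4125, -0.0321]), np.float64(0.007462202583315556))
shift in tool axes cm [31.9786  7.1078 50.1029]
```

Run:
```python
import cv2
a=cv2.imread("pics/side0.png")[120:420,60:300];cv2.imwrite("pics/s1.png",cv2.resize(a,None,fx=2,fy=2,interpolation=cv2.INTER_CUBIC))
```

```text
(no output)
```

View pics/s1.png

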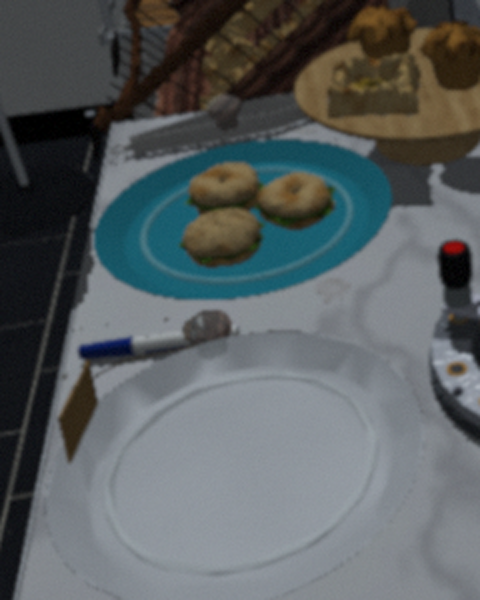

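Glass dome handles, one at about (0.39, 0.02, 0.14), stand on the plates, so I travel at z≈0.23.

```bash
python3 - <<'E'
import rig; print([ (n,getattr(rig,n)) for n in dir(rig) if not n.startswith('_')])
E
python3 -m creep '[[[2,0,3.13],0],[[2,0,3.13],0],[[2,0,3.13],0],[[2,0,3.13],0],[[2,0,3.13],0],[[2,0,3.13],0],[[2,0,3.13],0],[[2,0,3.13],0]]'
python3 -m creep '[[[2,0,3.13],0],[[2,0,3.13],0],[[2,0,3.13],0],[[2,0,3.13],0],[[2,0,3.13],0],[[0,0,0],0.13],[[0,0,0],0.13],[[0,0,0],0]]'
```

```text
[('Unreachable', <class 'rig.Unreachable'>), ('camera_model', <function make.<locals>.<lambda> at 0x7f7ee8eb4680>), ('capture', <function make.<locals>.drawn_camera at 0x7f7ee8eb40e0>), ('pinch_z', 0.0187), ('sense', <function make.<locals>.<lambda> at 0x7f7ee8eb45e0>), ('sign_off', <function connect.<locals>.done at 0x7f7ee8e27740>)]
clock: 0.95
eef_pos: [0.3826, 0.3632, 0.2312]
orientation: [0.416, -0.572, 0.572, -0.415]
ft_force: [0.2, -0.7, 0.2]
grip_width: 1.0
clock: 1.75
eef_pos: [0.4999, 0.2205, 0.2309]
orientation: [-0.338, 0.621, -0.621, 0.337]
ft_force: [-0.3, -0.4, 0.1]
grip_width: 1.001
```

```bash
cat > tt.py <<'E'
from h import *
import sys
np.set_printoptions(precision=2,suppress=True)
def to(x,y,z,head=None):
    s=sense();M=R.from_quat(s['orientation']).as_matrix()
    hd=np.degrees(np.arctan2(M[1,0],M[0,0]))
    print("cm",M.T@(np.array([x,y,z])-s['eef_pos'])*100,"head",hd,"tilt",M[:,1],"twist",None if head is None else np.radians(hd-head),"t",s['clock'],"F",s['ft_force'],"g",s['grip_width'],"pos*1e3",s['eef_pos']*1e3)
to(*map(float,sys.argv[1:]))
E
python3 tt.py .5707 .1345 .15 -123.16
```

```text
cm [ 3.36  8.09 10.62] head -122.97884256843727 tilt [-0. -0. -1.] twist 0.0031617936452258306 t 1.75 F [-0.26 -0.39  0.07] g 1.0010557907752269 pos*1e3 [499.92 220.55 230.94]
```

```bash
python3 -m creep '[[[0.84,1,2.65],0],[[0.84,1,2.65],0],[[0.84,1,2.65],0],[[0.84,1,2.65],0],[[0,2,0],0],[[0,1,0],0],[[0,0,0],0]]'
python3 tt.py .5707 .1345 .066 -123.16
python3 - <<'E'
from h import *
m=camera_model("wrist");im=capture("wrist");cv2.imwrite("pics/w1.png",im[:,:,::-1])
hsv=cv2.cvtColor(im,cv2.COLOR_RGB2HSV);H,S,V=cv2.split(hsv)
red=((H<8)|(H>172))&(S>150)&(V>70)
for b in blobs(red,20): print(b,onz(m,*b[0],.098))
E
```

```text
clock: 2.45
eef_pos: [0.5693, 0.1351, 0.1595]
orientation: [-0.34, 0.621, -0.621, 0.337]
ft_force: [0.1, -0.9, 0.3]
grip_width: 0.999
cm [-0.06  9.35  0.17] head -122.82826886414303 tilt [-0. -0. -1.] twist 0.005789800552084742 t 2.45 F [ 0.14 -0.93  0.33] g 0.9991309015488116 pos*1e3 [569.33 135.09 159.49]
((np.float64(316.6), np.float64(263.8)), 767) [0.57100549 0.13460679 0.098     ]
```

View pics/w1.png

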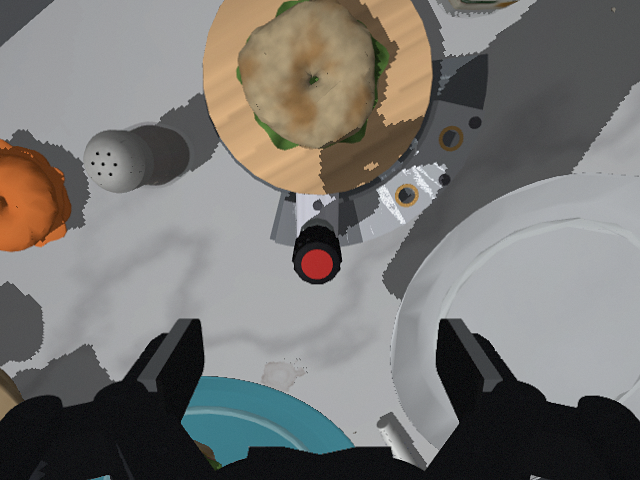

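The wrist view shows the knob's red disc at (317,264), agreeing within 0.5 mm. The roll is clear, and the ringed holes are at (406,195) and (451,138).

```bash
python3 - <<'E'
from h import *
m=camera_model("wrist");im=cv2.imread("pics/w1.png")
hsv=cv2.cvtColor(im,cv2.COLOR_BGR2HSV);H,S,V=cv2.split(hsv)
br=((H>12)&(H<26)&(S>120)).astype(np.uint8);C=np.array([.65,.0827]);kk=np.array([.571,.1346])-C
for x0,y0,x1,y1 in ((390,178,424,212),(435,120,469,156)):
    z=np.zeros_like(br);z[y0:y1,x0:x1]=br[y0:y1,x0:x1];ys,xs=np.nonzero(z)
    e=cv2.fitEllipse(cv2.convexHull(np.c_[xs,ys].astype(np.int32)));p=onz(m,*e[0],.025);d=p[:2]-C
    print(e,p,np.hypot(*d),(np.arctan2(d[1],d[0])-np.arctan2(kk[1],kk[0]))%(2*np.pi))
E
python3 -m creep '[[[0,2,0.17],0.006],[[0,2,0],0],[[0,2,0],0],[[0,1.3,0],0],[[0,1,0],0],[[0,0.7,0],0],[[0,0.3,0],0],[[0,0,0],0]]'
python3 tt.py .571 .1346 .066 -123.16
```

```text
((406.11273193359375, 194.86338806152344), (21.475971221923828, 23.249305725097656), 58.098262786865234) [0.55752665 0.07064106 0.025     ] 0.09325630631323753 0.7109265944950298
((450.67608642578125, 138.11126708984375), (22.870296478271484, 25.045019149780273), 34.424320220947266) [0.57504548 0.02675014 0.025     ] 0.09353377442048799 1.2224796034259997
clock: 3.3
eef_pos: [0.5722, 0.1344, 0.0684]
orientation: [0.336, -0.622, 0.622, -0.336]
ft_force: [-0.3, -0.7, 0.3]
grip_width: 0.997
cm [ 0.04  0.24 -0.11] head -123.26277888709615 tilt [ 0. -0. -1.] twist -0.0017938299813633335 t 3.3 F [-0.31 -0.72  0.28] g 0.996619477205444 pos*1e3 [572.15 134.38  68.41]
```

```bash
python3 -m creep '[[[0,0.1,-0.11],0],[[0,0,0],0],[[0,0,0],0],[[0,0,0],0],[[0,0,0],0],[[0,0,0],0]]' -1
python3 tt.py .571 .1346 .066 -123.16
```

```text
clock: 3.9
eef_pos: [0.5713, 0.1351, 0.0678]
orientation: [0.336, -0.622, 0.622, -0.336]
ft_force: [-1.5, 0.4, 4.0]
grip_width: 0.285
cm [0.05 0.18 0.  ] head -123.2629952585751 tilt [ 0.  0. -1.] twist -0.001797606376078526 t 3.9 F [-1.49  0.38  4.01] g 0.2852893894792357 pos*1e3 [571.29 135.05  67.82]
```

```bash
python3 -m creep '[[[0,-0.2,0],0],[[0,-0.3,0],0],[[0,-0.4,0],0],[[0,-0.4,0],0],[[0,-0.4,0],0],[[0,0,0],0],[[0,0,0],0]]'
python3 tt.py .571 .1346 .085 -123.16
python3 - <<'E'
from h import *
P=[]
I={n:capture(n) for n in("top","side")}
for n in I:
    cv2.imwrite(f"pics/{n}1.png",I[n][:,:,::-1])
a=I["side"][200:360,250:410,::-1];b=I["top"][200:360,260:420,::-1]
cv2.imwrite("pics/c1.png",cv2.resize(np.hstack([a,b]),None,fx=2.5,fy=2.5,interpolation=cv2.INTER_CUBIC))
E
```

```text
clock: 4.6
eef_pos: [0.5712, 0.1349, 0.0842]
orientation: [-0.336, 0.622, -0.622, 0.336]
ft_force: [4.2, -0.1, -8.0]
grip_width: 0.282
cm [ 0.03 -0.08  0.  ] head -123.27870912129247 tilt [ 0.  0. -1.] twist -0.0020718650187028812 t 4.6 F [ 4.15 -0.1  -8.03] g 0.28195984174366157 pos*1e3 [571.15 134.9   84.24]
```

View pics/c1.png

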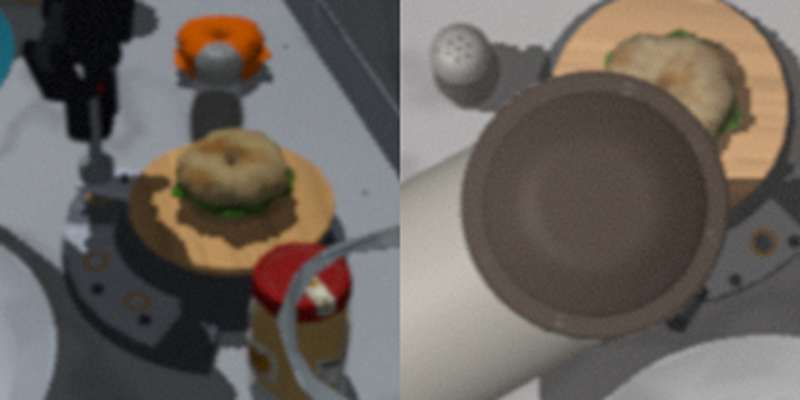

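The lift is 16.4 mm and the pull is 8.0 N, which matches the spring with the pin clear. Now I swing about 0.65 rad on the arc, then check.

```bash
python3 -m creep '[[[0.237,0,0.003],-0.025],[[0.475,0,0.012],-0.05],[[0.475,0,0.012],-0.05],[[0.475,0,0.012],-0.05],[[0.475,0,0.012],-0.05],[[0.475,0,0.012],-0.05],[[0.475,0,0.012],-0.05],[[0,0,0],0]]'
python3 tt.py .571 .1346 .085 -123.16
```

```text
clock: 5.5
eef_pos: [0.5588, 0.1063, 0.0844]
orientation: [0.432, -0.559, 0.559, -0.433]
ft_force: [5.3, -0.4, -7.9]
grip_width: 0.287
cm [-3.05 -0.06  0.47] head -104.546128491588 tilt [ 0. -0. -1.] twist 0.32487334436495285 t 5.5 F [ 5.34 -0.39 -7.94] g 0.28667580209605903 pos*1e3 [558.84 106.28  84.4 ]
```

```bash
python3 -m creep '[[[0.475,0,0.012],-0.05],[[0.475,0,0.012],-0.05],[[0.475,0,0.012],-0.05],[[0.475,0,0.012],-0.05],[[0.475,0,0.012],-0.05],[[0.475,0,0.012],-0.05],[[0.475,0,0.012],-0.05],[[0.237,0,0.003],-0.025]]'
python3 -m creep '[[[0,0,0],0],[[0,0,0],0]]'
python3 tt.py .571 .1346 .085 -123.16
python3 - <<'E'
from h import *
s=sense();p=s['eef_pos'][:2]-[.65,.0827];q=np.array([.5712,.1349])-[.65,.0827]
print("swing",(np.arctan2(p[1],p[0])-np.arctan2(q[1],q[0]))%6.2832,np.hypot(*p), "chord",2*np.arcsin(np.hypot(*(p-q))/.19))
I={n:capture(n) for n in("top","side","wrist")}
for n in I: cv2.imwrite(f"pics/{n}2.png",I[n][:,:,::-1])
a=I["side"][210:350,230:390,::-1];b=I["top"][200:340,290:450,::-1]
cv2.imwrite("pics/c2.png",cv2.resize(np.hstack([a,b]),None,fx=2.5,fy=2.5,interpolation=cv2.INTER_CUBIC))
E
```

```text
clock: 6.3
eef_pos: [0.5569, 0.0718, 0.0844]
orientation: [-0.529, 0.469, -0.469, 0.53]
ft_force: [5.0, 1.8, -8.1]
grip_width: 0.286
clock: 6.5
eef_pos: [0.5569, 0.0716, 0.0845]
orientation: [-0.529, 0.469, -0.469, 0.53]
ft_force: [4.6, 0.6, -9.0]
grip_width: 0.285
cm [-6.09 -0.05  2.16] head -83.10113373038553 tilt [ 0.  0. -1.] twist 0.699159111020871 t 6.5 F [ 4.62  0.58 -9.05] g 0.2847962295825549 pos*1e3 [556.88  71.59  84.48]
swing 0.7038842321988161 0.09377780616927137 chord 0.6973407884304105
```

View pics/c2.png

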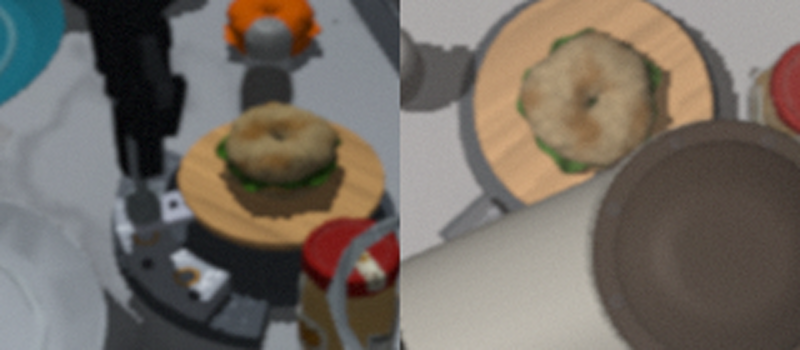

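View pics/wrist2.png

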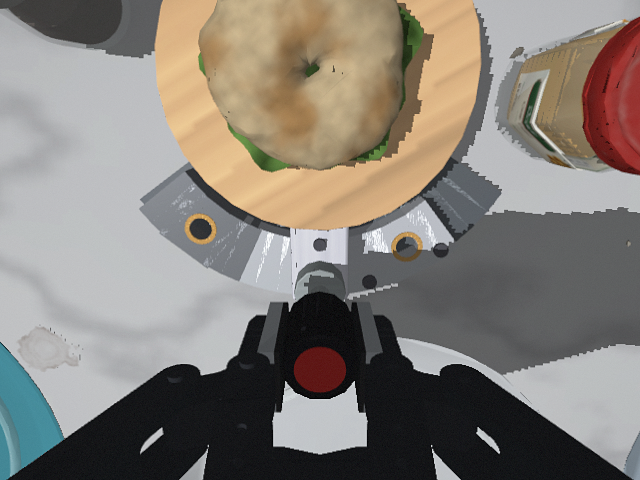

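The wrist view shows the vacated stop-block hole at (202,229) and the far hole at (407,245), with the knob between them over the next hole. The two visible holes let me refine the target angle.

Run:
```python
from h import *
m=camera_model("wrist");im=cv2.imread("pics/wrist2.png")
hsv=cv2.cvtColor(im,cv2.COLOR_BGR2HSV);H,S,V=cv2.split(hsv)
br=((H>12)&(H<26)&(S>120)).astype(np.uint8);C=np.array([.65,.0827]);P=[]
for x0,y0,x1,y1 in ((182,209,222,249),(385,228,427,264)):
    z=np.zeros_like(br);z[y0:y1,x0:x1]=br[y0:y1,x0:x1];ys,xs=np.nonzero(z)
    e=cv2.fitEllipse(cv2.convexHull(np.c_[xs,ys].astype(np.int32)));p=onz(m,*e[0],.025)[:2];P.append(p);d=p-C
    print(e,p,np.hypot(*d),np.arctan2(d[1],d[0])%6.2832)
ch=np.hypot(*(P[0]-P[1]));a=2*np.arcsin(ch/.19);print("h2",a,"h1",a-.5)
# centre from both holes radius .095
mid=(P[0]+P[1])/2;u=(P[1]-P[0])/ch;n=np.array([-u[1],u[0]]);n*=np.sign(n@(C-mid));Cc=mid+n*np.sqrt(.095**2-(ch/2)**2);print("centre",Cc)
red=((H<8)|(H>172))&(S>120)&(V>60);red[:, :250]=0;red[:,400:]=0
for b in blobs(red,200):
    k=onz(m,*b[0],.098+.0164)[:2];print("knob",b,k)
    for c in(C,Cc):
        d0,dk=P[0]-c,k-c;print("knob angle",(np.arctan2(dk[1],dk[0])-np.arctan2(d0[1],d0[0]))%6.2832)
```

```text
((200.1820526123047, 228.30255126953125), (28.644498825073242, 31.89804458618164), 124.70515441894531) [0.5710674 0.1346792] 0.09451027636690279 2.5592468214860595
((406.4478454589844, 246.30661010742188), (28.089298248291016, 30.46996307373047), 68.63304138183594) [0.57425758 0.02662735] 0.09423935397843144 3.7788760953549962
h2 1.2104369441468816 h1 0.7104369441468816
centre [0.65075436 0.0829589 ]
knob ((np.float64(319.5), np.float64(369.2)), 1873) [0.55631098 0.07057609]
knob angle 0.7110512229559589
knob angle 0.7060871206778616
```

The knob is within about 0.5 mm of the target (0.711). I nudge it 0.3 mm and lower it gently.

```bash
python3 -m creep '[[[0.03,0,0],-0.004],[[0,0.1,0],0],[[0,0.1,0],0],[[0,0.1,0],0],[[0,0.1,0],0],[[0,0.1,0],0],[[0,0.1,0],0],[[0,0,0],0]]'
python3 tt.py .571 .1346 .085 -123.16
```

```text
clock: 7.45
eef_pos: [0.5569, 0.0715, 0.0786]
orientation: [-0.529, 0.468, -0.468, 0.531]
ft_force: [5.5, 1.6, -7.6]
grip_width: 0.285
cm [-6.08 -0.64  2.18] head -82.91287355066058 tilt [ 0.  0. -1.] twist 0.7024448710074677 t 7.45 F [ 5.49  1.57 -7.57] g 0.28479320649493084 pos*1e3 [556.9   71.54  78.55]
```

```bash
python3 -m creep '[[[0,0.08,0],0],[[0,0.08,0],0],[[0,0.08,0],0],[[0,0,0],0]]'
python3 tt.py .571 .1346 .085 -123.16
```

```text
clock: 7.85
eef_pos: [0.5569, 0.0715, 0.0762]
orientation: [-0.529, 0.468, -0.468, 0.531]
ft_force: [5.1, 1.9, -7.1]
grip_width: 0.285
cm [-6.08 -0.87  2.18] head -82.91340097607781 tilt [ 0.  0. -1.] twist 0.7024356656973783 t 7.85 F [ 5.13  1.88 -7.07] g 0.2852747754040146 pos*1e3 [556.88  71.54  76.23]
```

At 8.4 mm lift there is still only spring pull and no plate contact, so the pin has entered the hole. I keep lowering.

```bash
python3 -m creep '[[[0,0.1,0],0],[[0,0.1,0],0],[[0,0.1,0],0],[[0,0.1,0],0],[[0,0.1,0],0],[[0,0.1,0],0],[[0,0.1,0],0],[[0,0,0],0]]'
python3 tt.py .571 .1346 .085 -123.16
```

```text
clock: 8.65
eef_pos: [0.5569, 0.0715, 0.0693]
orientation: [-0.529, 0.468, -0.468, 0.53]
ft_force: [5.2, 2.5, -5.0]
grip_width: 0.286
cm [-6.09 -1.57  2.18] head -82.91399689988951 tilt [ 0.  0. -1.] twist 0.702425264864773 t 8.65 F [ 5.17  2.51 -5.03] g 0.28628015422270076 pos*1e3 [556.88  71.53  69.26]
```

```bash
python3 -m creep '[[[0,0.07,0],0],[[0,0.06,0],0],[[0,0,0],0],[[0,0,0],0]]'
python3 -m creep '[[[0,0,0],0],[[0,0,0],0],[[0,0,0],0],[[0,0,0],0],[[0,0,0],0]]' 0.3
python3 tt.py .571 .1346 .085 -123.16
```

```text
clock: 9.05
eef_pos: [0.5569, 0.0715, 0.068]
orientation: [-0.529, 0.468, -0.468, 0.53]
ft_force: [5.1, 1.3, -4.5]
grip_width: 0.285
clock: 9.55
eef_pos: [0.556, 0.071, 0.0677]
orientation: [0.53, -0.468, 0.468, -0.53]
ft_force: [-0.3, 0.6, 0.3]
grip_width: 0.648
cm [-6.13 -1.73  2.27] head -82.94182690802431 tilt [-0. -0. -1.] twist 0.701939539591964 t 9.55 F [-0.27  0.56  0.29] g 0.6480943279265625 pos*1e3 [555.95  71.    67.73]
```

Released. I retreat straight up, then back off and look.

```bash
python3 -m creep '[[[0,-0.5,0],0],[[0,-1,0],0],[[0,-2,0],0],[[0,-2.5,0],0],[[0,-2.5,0],0],[[0,-2.5,0],0],[[0,-2,0],0],[[0,0,0],0]]'
python3 -m creep '[[[-2,0,-2],0],[[-3,0,-2],0],[[-4,0,-2],0],[[-4,0,-2],0],[[-4,0,-2],0],[[-4,0,-1],0],[[-2,0,0],0],[[0,0,0],0]]'
python3 - <<'E'
from h import *
np.set_printoptions(precision=4,suppress=True)
mt,ms=camera_model("top"),camera_model("side");I={n:capture(n) for n in("top","side")};q={}
for n in I:
    cv2.imwrite(f"pics/{n}3.png",I[n][:,:,::-1])
    hsv=cv2.cvtColor(I[n],cv2.COLOR_RGB2HSV);H,S,V=cv2.split(hsv);red=((H<8)|(H>172))&(S>150)&(V>70);print(n,blobs(red,10))
a=I["side"][210:350,230:390,::-1];b=I["top"][200:340,290:450,::-1]
cv2.imwrite("pics/c3.png",cv2.resize(np.hstack([a,b]),None,fx=2.5,fy=2.5,interpolation=cv2.INTER_CUBIC));print(sense()['eef_pos'],sense()['clock'])
E
```

```text
clock: 10.35
eef_pos: [0.5582, 0.0717, 0.202]
orientation: [-0.528, 0.467, -0.47, 0.532]
ft_force: [0.7, -0.0, -0.4]
grip_width: 0.65
clock: 11.15
eef_pos: [0.4185, 0.2879, 0.1974]
orientation: [-0.531, 0.467, -0.467, 0.531]
ft_force: [0.2, -0.4, 0.4]
grip_width: 0.65
top [((np.float64(468.4), np.float64(220.2)), 20), ((np.float64(444.1), np.float64(223.8)), 27), ((np.float64(463.3), np.float64(224.5)), 22), ((np.float64(456.0), np.float64(236.9)), 213), ((np.float64(474.2), np.float64(243.2)), 23), ((np.float64(452.3), np.float64(248.8)), 89), ((np.float64(379.4), np.float64(307.8)), 127)]
side [((np.float64(285.0), np.float64(268.0)), 66), ((np.float64(362.0), np.float64(306.8)), 337), ((np.float64(384.2), np.float64(310.8)), 113), ((np.float64(371.8), np.float64(320.9)), 18)]
[0.4188 0.2856 0.1971] 11.25
```

View pics/c3.png

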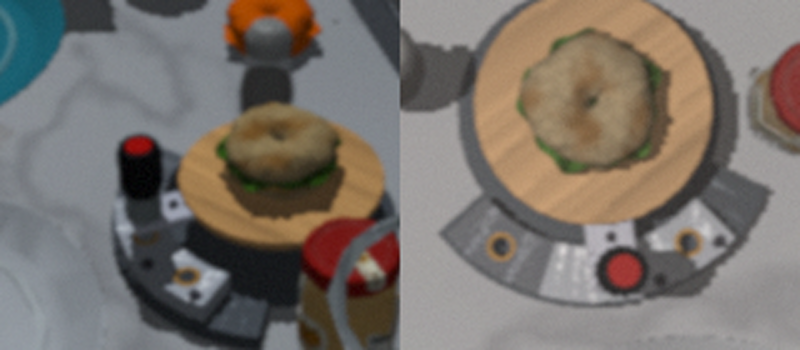

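View pics/top3.png

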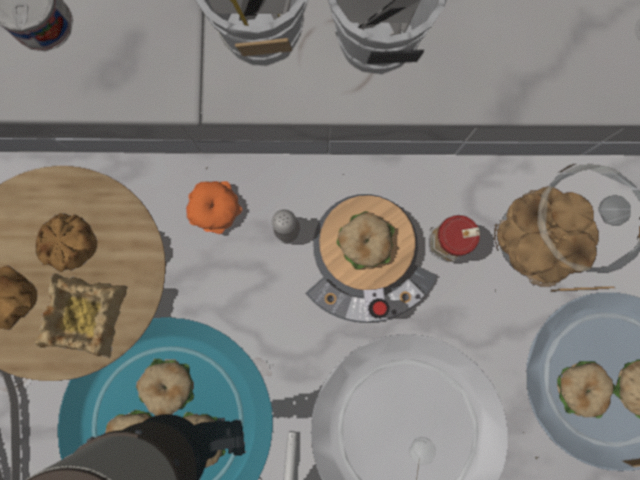

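Run:
```python
from h import *
mt,ms=camera_model("top"),camera_model("side")
k,e=meet(mt,(379.4,307.8),ms,(285,268));print(k,e)
C=np.array([.6504,.0828]);d=k[:2]-C;q=np.array([.5707,.1345])-C
print("angle",(np.arctan2(d[1],d[0])-np.arctan2(q[1],q[0]))%6.2832,"lift",k[2]-.0982)
```

```text
[0.55612101 0.07059667 0.09788894] 0.00011373028837233083
angle 0.7041860082621039 lift -0.0003110581242980609
```

The disc is at 97.9 mm (98.2 mm at the start), so the pin is fully home. The platter stands at about 0.70 rad, in the next hole. The roll is centred, and the shaker and jar are where they were.

Run:
```python
from rig import *
print(sense()['ft_force']); print(sign_off())
```

```text
[-0.61841805  0.23847524 -0.23267888]
the job is handed in; nothing more can be done
None
```

The stand is turned on by one stop and the job is handed in, at about 11 s of the 46 s allowed. I lifted the knob about 16 mm and swung the platter counterclockwise by about 0.71 rad. I then lowered the pin about 1 mm at a time, and the wrist felt only spring pull at each check. At 8.4 mm lift, below where it would rest on the plate, there was still no contact, so the pin was in the hole. I lowered it to the bottom, let go of the knob and backed away.

- **Pin:** the knob's top measures 97.9 mm in two views, against 98.2 mm before the job, so the pin is fully home.
- **Hole:** the platter measures about 0.70 rad by camera. The hole estimates ranged from 0.703 to 0.718 rad, so the readings disagree by at most about 1.3 mm at the knob, inside the 2 mm fit. The pictures show the knob between the empty starting hole and the free second hole.
- **Everything else:** the roll is still in the middle of the platter. The shaker, the jar and the orange look-alike look unmoved in the pictures. The arm's force reading was near zero at hand-in, and no check failed.

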